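# Shut and latch the socket chest

### The job

Shut the lid of the grey socket chest all the way, then swing its steel hasp over to the front and press it down past the spring roller until it snaps home into the catch and stays there by itself. The hasp wants only 10 to 15 N; do not force it down with more than about 25 N once it is home, and leave the socket, the puller and the tin standing where they are.

Things in the scene. Friction and masses are not known exactly. Their poses are not given: they have to be found in the camera images.
- chest: Grey painted steel chest, 200 (x) x 280 (y) x 100 mm high, on the bench, too heavy to move; the lid adds 12 mm (top at z = 112 mm when shut). Origin: centre of its underside, on the bench. Its front looks along its own -x, towards the robot; there the catch sticks out (dark steel, x = -103 to -189 mm, y = -37 to +37 mm).
- front_rim (a point): Middle of the chest's front rim, 100 mm above the bench. The catch below it is clamped at any of 20 mm of height, which is not reported: find by touch where the hasp comes home. Rubber rest bar for the hasp: 25 mm in front of this point, its top 22 to 42 mm above it. Roller (28 mm diameter, along y): centre 48 mm in front, 41 to 61 mm above. Cheeks beside the roller: top 53 to 73 mm above.
- lid (a joint): Opening angle of the lid, rad: 0 shut, growing as the front edge rises; stiff hinge, stays where left (a few N at the front edge shut it). The hinge line runs along the chest's y at x = +100 mm, z = 100 mm in the chest's frame; the lid reaches 200 mm from it.
- lid_edge (a point): Middle of the lid's front edge, on its top face.
- hasp (a joint): Angle of the hasp relative to the lid, rad: 0 pointing straight to the front, parallel to the lid; pi/2 upright from the lid; about 2.4 laid back. Stiff hinge, stays where left. Home in the catch it reads between -0.10 and +0.10, depending on the catch's height; lying on the roller, not yet latched, more than 0.13.
- hasp_hinge (a point): Middle of the hasp's hinge axis (along the chest's y), fixed on the lid: with the lid shut at x = -20 mm, y = 0, z = 135 mm in the chest's frame.
- hasp_tip (a point): Middle of the hasp's free end. The hasp is a flat steel strap, 120 mm from hinge axis to this end, 36 mm wide (along y), 6 mm thick, with a rolled edge 10 mm thick at the free end; this point is in the middle of its thickness.
- roller (a joint): How far the catch's horizontal spring roller is pushed back towards the robot, m: 0 sprung out. The hasp's end pushes it back about 5 mm on its way down (some 10 to 15 N on the hasp, 85 mm from its hinge), then it springs out again over the end and holds the hasp down.
- socket: Bystander: upright steel socket (tube), 52 mm diameter, 75 mm high. Origin: centre of its underside.
- puller: Bystander: dark steel puller yoke, a bar 145 mm long along its y with an upright spindle, 112 mm high. Origin: centre of its underside.
- tin: Bystander: blue tin, 72 mm diameter, 80 mm high. Origin: centre of its underside.
- rest (a joint): How far the springy rubber rest bar under the closed hasp (50 mm along y, 8 mm wide) is squashed down, m: 0 free; 1 mm per 10 N on it. More than 2.5 mm means that the hasp is forced down too hard (over about 35 N on the hasp, 85 mm from its hinge).

How it is judged:
By the outcome, as a careful person would: the job done as asked, in the order asked, and still so for the second after the job is handed in, with the robot touching nothing.
It also fails if it takes over 66 s, if anything falls off the work surface, if the arm or the gripper's body presses on something with over 40 N, if the wrist force passes 120 N, or if a joint passes its speed limit or range.

### The arm

A 7-joint arm with a two-finger parallel gripper is mounted at the origin on the work surface. World frame = base frame: x ahead of the robot, y to its left, z up, the work surface at z = 0. Lengths are in m, angles in rad, forces in N, time in s.
With the tool pointing down it reaches from about 0.4 to 0.9 m from the base axis. Payload 5.5 kg.
Tool frame: the origin (TCP) lies midway between the tips of the shut fingers; the grasp point (between the pads) lies 19 mm behind it (env.grip_depth is the distance from the TCP to the grasp point, in m); z points along the fingers, y is the line along which they close (so a half turn about z gives the same grasp; the last joint's range is limited). The gripper opens to 85 mm and grips with 20 to 120 N. Pads are 22 mm wide; open, the fingers measure 114 mm over their backs; the gripper's body (76 mm by 85 mm) begins 54 mm behind the grasp point. The pads swing forward as they close: fully open they stand 13 mm farther back than shut.
Start: joints at [1.463, 0.501, -0.427, 1.55, 0.221, 1.138, -0.21], TCP at [0.236, -0.606, 0.231] pointing down, gripper open.
Joint ranges: [-2.88, 2.88], [-0.31, 2.03], [-1.54, 1.56], [0.2, 2.42], [-1.41, 4.55], [0.19, 2.02], [-2.57, 2.57]. Speed limits (rad/s): [2.57, 2.57, 3.14, 3.14, 3.14, 3.14, 3.14].

### API

Orientations are given as a rotation vector (axis times angle).
In Python, from bench import env gives the robot as it stands.
- The arm moves only by the tool step_arm, never from a script. Its argument "commands" is a list of rows, each a list of 6 numbers: the shift along the tool's x, y, z in units of 0.08 m (1.0 is 0.08 m), then the turn, a rotation vector about the tool's x, y, z in units of pi/2 rad (1.0 is pi/2 rad). A call has exactly 8 rows; each row is the pose to reach, as a shift and turn from the pose commanded when the call began, along the tool's axes at that moment; what a row does not reach only later rows make up. A row lasts 1/10 s, in which the tool goes at most 50 mm and 8.59 degrees, less where a joint would pass 70% of its speed; a pose out of reach is approached as far as the arm can. A call with a number of a shift or a turn outside -1 to 1 is refused whole. A call with a gripper value outside its range is refused whole. "claw" is the opening, from -1 (shut) to 1 (fully open), set as the call begins (left out, the last holds). The fingers move at their own pace and stop on an object; the grip force is fixed at half the most. Time passes only in rows, so rows that repeat a pose let the fingers close, or fill a call up. It gives the time, the measured TCP pose, the force, the opening and the grip force at its end, in the units of the state.
- env.get_obs(): the state, without advancing time (a new reading comes with each control period).
- env.read_camera(name): name is "side" or "top" or "wrist"; returns a dict with "image" (384x512x3 uint8, blue, green, red), "depth" (384x512 float32, m along the optical axis (not along the pixel's ray), 0 where there is no reading), "K" (3x3 intrinsics, pixels), "R" (3x3) and "t" (3): a world point X has camera coordinates R X + t. Camera axes: x right, y down, z forward; pixel columns grow to the right and rows downward; lengths in m; the calibration is good to about 2 mm. A picture is of the moment at which its call begins.
- env.sign_off(): hands the job in; it is judged then, once.
The state is a dict: "time": time; "joint_positions": joint angles; "qd": joint speeds; "joint_torque": joint torques, N m; "ee_pos": TCP position; "ee_rot": TCP orientation; "force": force on the tool from outside, world axes, zero at the start; "torque": the same for the moment, N m; "grip_width": opening from 0.0 (shut) to 1.0 (fully open); "grasp_force": force on a finger pad.
Only numpy, scipy, OpenCV 4.12 (cv2) and the standard library are available. Lean on these libraries where they do the work, as an engineer would, in place of code of your own. Each camera call takes 0.05 s, during which the arm holds its last target. There are 200 camera calls.

## Working session

There is one attempt and no reset: what is moved stays moved. The work goes in short steps, Python scripts to look and compute and a tool call to move; the robot and the scene stay as the last step left them, time stands still between calls to the robot, and variables do not carry over. Pictures are saved under pics/ and viewed, at most 10 in all, crops included, and the job is handed in when it is done.

Besides the shell and the picture viewer there is one more tool, called after "Request:" as name(argument=value, ...), one argument or row to a line, values as JSON. step_arm: Moves the arm, as the interface text tells. Its arguments: {"type":"object","properties":{"commands":{"type":"array","items":{"type":"array","items":{"type":"number"}}},"claw":{"type":"number"}},"required":["commands"]}

```bash
mkdir -p pics; ls; python3 - <<'E'
from bench import env
import cv2,numpy as np
o=env.get_obs();print({k:np.round(v,3) for k,v in o.items()})
for n in("side","top"):
    c=env.read_camera(n);cv2.imwrite(f"pics/{n}0.png",c["image"]);np.savez(f"{n}0.npz",**c)
    print(n,c["K"].round(1).tolist(),c["R"].round(3).tolist(),c["t"].round(3))
E
```

```text
pics
{'time': np.float64(0.0), 'joint_positions': array([ 1.463,  0.502, -0.427,  1.551,  0.221,  1.138, -0.21 ]), 'qd': array([ 0.001, -0.001,  0.002,  0.002,  0.   ,  0.   ,  0.002]), 'joint_torque': array([ 1.0000e-03, -5.6952e+01, -5.8160e+00, -2.8093e+01,  1.1000e-02,
        1.2000e-02,  0.0000e+00]), 'ee_pos': array([ 0.235, -0.605,  0.23 ]), 'ee_rot': array([-3.086e+00, -5.790e-01,  1.000e-03]), 'force': array([0.045, 0.221, 0.185]), 'torque': array([-0.035, -0.025,  0.048]), 'grasp_force': np.float64(0.0), 'grip_width': np.float64(1.0)}
side [[354.2, 0.0, 259.7], [0.0, 354.2, 197.7], [0.0, 0.0, 1.0]] [[-0.998, -0.057, -0.009], [-0.035, 0.725, -0.688], [0.046, -0.686, -0.726]] [0.613 0.051 1.086]
top [[384.0, 0.0, 252.0], [0.0, 384.0, 196.9], [0.0, 0.0, 1.0]] [[0.03, -0.999, 0.017], [-0.997, -0.031, -0.07], [0.071, -0.015, -0.997]] [0.035 0.626 1.004]
```

View pics/side0.png

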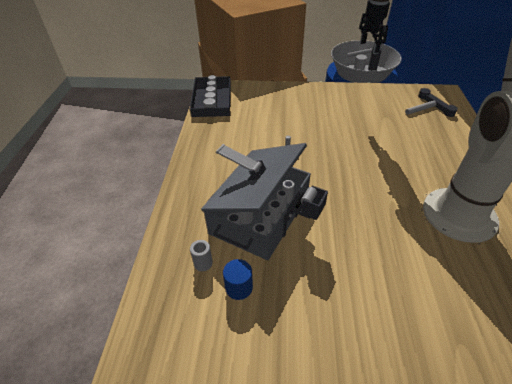

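View pics/top0.png

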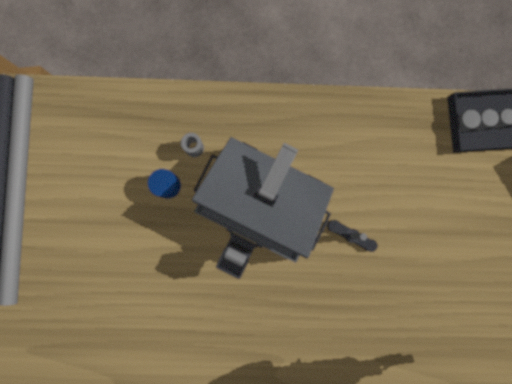

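The side and top views show the chest yawed about -25 to -30°, with the lid open. The hasp is laid back (top view: hinge ~(266,197), tip ~(290,150)) and the catch is at ~(236,257). The socket is at (192,144), the tin at (164,183) and the puller at (352,236).

```bash
cat > h.py <<'E'
import numpy as np,cv2
def cloud(c):
    d=c["depth"];v,u=np.mgrid[:d.shape[0],:d.shape[1]]
    P=np.stack([(u-c["K"][0,2])/c["K"][0,0]*d,(v-c["K"][1,2])/c["K"][1,1]*d,d],-1)
    return (P-c["t"])@c["R"]   # R^T(P-t)
E
python3 - <<'E'
from h import *
c=np.load("top0.npz");P=cloud(c)
for n,(u,v) in dict(tip=(290,151),hmid=(278,175),hinge=(266,196),lidA=(234,142),lidB=(327,188),lidC=(293,252),lidD=(200,198),lidm=(245,216),roller=(236,256),catch=(228,268),socket=(192,140),tin=(164,183),pull=(352,236),table=(100,300)).items():
    print(n,(u,v),P[v,u].round(3))
# lid plane
m=np.zeros(P.shape[:2],np.uint8);cv2.fillPoly(m,[np.array([[205,197],[235,148],[255,158],[248,200],[250,215],[240,214]])],1)
cv2.fillPoly(m,[np.array([[292,185],[320,192],[293,245],[270,225],[280,203]])],1)
Q=P[m>0];n0=Q.mean(0);U,S,V=np.linalg.svd(Q-n0);n=V[2]*np.sign(V[2,2]);print("plane",n,n0,np.abs((Q-n0)@n).mean(), "tilt",np.arccos(n[2]),"az",np.degrees(np.arctan2(n[1],n[0])))
im=c["image"][100:300,130:390];cv2.imwrite("pics/top0c.png",cv2.resize(im,None,fx=3,fy=3,interpolation=cv2.INTER_CUBIC))
c=np.load("side0.npz");im=c["image"][125:305,180:340];cv2.imwrite("pics/side0c.png",cv2.resize(im,None,fx=3.3,fy=3.3,interpolation=cv2.INTER_CUBIC))
E
```

```text
tip (290, 151) [ 0.715 -0.024  0.212]
hmid (278, 175) [0.663 0.    0.198]
hinge (266, 196) [0.616 0.025 0.194]
lidA (234, 142) [0.751 0.103 0.116]
lidB (327, 188) [ 0.645 -0.127  0.116]
lidC (293, 252) [ 0.481 -0.061  0.006]
lidD (200, 198) [0.606 0.171 0.199]
lidm (245, 216) [0.57  0.071 0.198]
roller (236, 256) [0.479 0.088 0.166]
catch (228, 268) [0.447 0.107 0.121]
socket (192, 140) [0.773 0.22  0.023]
tin (164, 183) [0.649 0.276 0.083]
pull (352, 236) [ 0.529 -0.211  0.039]
table (100, 300) [ 0.339  0.45  -0.001]
plane [ 0.77311474 -0.36282792  0.52023985] [0.61787044 0.0354684  0.16746753] 0.020452825261230028 tilt 1.0236645532354616 az -25.14097934705857
```

View pics/top0c.png

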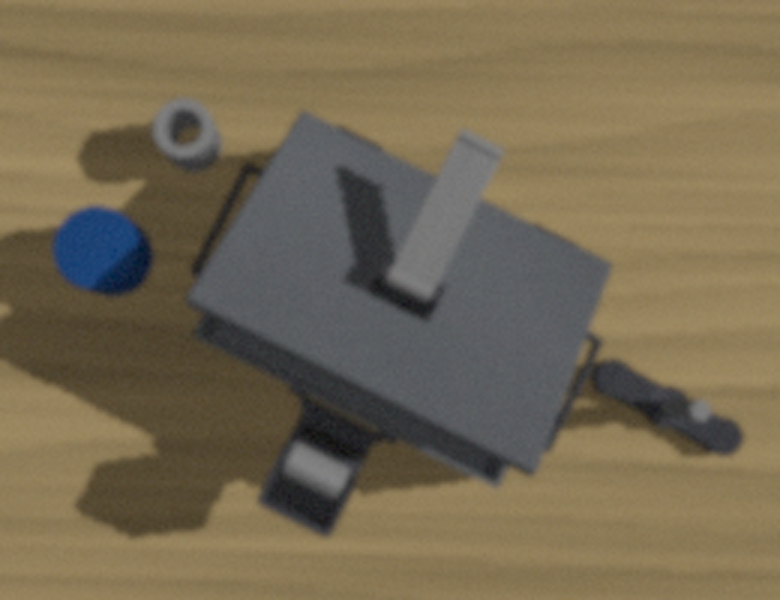

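View pics/side0c.png

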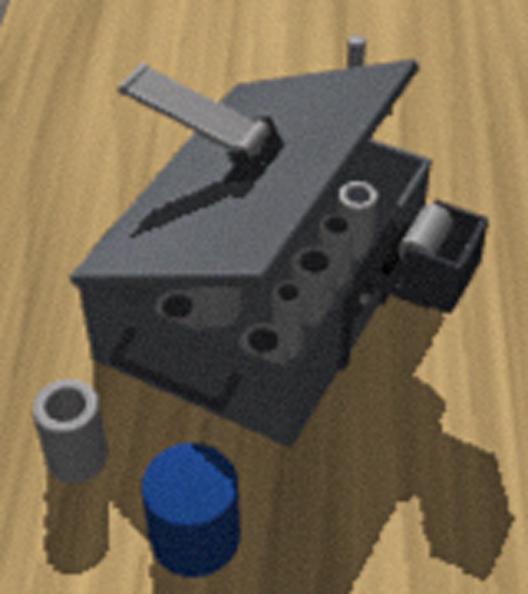

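```bash
cat > fit.py <<'E'
from h import *
from scipy.optimize import least_squares
def proj(c,X):
    p=c["R"]@X+c["t"];p=c["K"]@p;return p[:2]/p[2]
def lidpt(d,y,h,th): # d forward from hinge, h above hinge plane -> chest frame
    return np.array([.1-d*np.cos(th)+h*np.sin(th),y,.1+d*np.sin(th)+h*np.cos(th)])
def hasppt(r,y,h,th,a): # r along hasp, h offset normal(up when closed)
    return lidpt(.12+r*np.cos(a)-h*np.sin(a)*1,y,.035+r*np.sin(a)+h*np.cos(a),th)
def W(p,X):
    c,s=np.cos(p[2]),np.sin(p[2]);return np.array([p[0]+c*X[0]-s*X[1],p[1]+s*X[0]+c*X[1],X[2]])
E
python3 - <<'E'
from fit import *
T=np.load("top0.npz");S=np.load("side0.npz")
# chest +y is image-left in top
obs=[(T,(231.7,138.3),'l',0,.14),(T,(332.7,188.3),'l',0,-.14),(T,(193.3,199.3),'l',.2,.14),(T,(307.7,256.7),'l',.2,-.14),
(S,(260.3,208.3),'l',.2,.14),(S,(305.8,144.1),'l',.2,-.14),(S,(202.7,208.3),'l',0,.14),(S,(252.1,151.4),'l',0,-.14),
(T,(284,144.3),'h',.12,.018),(T,(297.7,150.7),'h',.12,-.018),(S,(223.3,145),'h',.12,-.018),(S,(216.4,152.3),'h',.12,.018)]
def f(p):
    r=[]
    for c,px,k,d,y in obs:
        X=lidpt(d,y,.012,p[3]) if k=='l' else hasppt(d,y,0,p[3],p[4])
        r+=list(proj(c,W(p,X))-px)
    return r
s=least_squares(f,[.6,.03,-.45,.45,2.2],loss='soft_l1');print(s.x,np.degrees(s.x[2]));print(np.reshape(f(s.x),(-1,2)).round(1))
p=s.x
for n,X in dict(lid_edge=lidpt(.2,0,.012,p[3]),hinge=hasppt(0,0,0,p[3],p[4]),tip=hasppt(.12,0,0,p[3],p[4]),rim=np.array([-.1,0,.1]),roller=np.array([-.148,0,.151])).items(): print(n,W(p,X).round(4))
np.save("p.npy",p)
C=cloud(T)
from scipy.spatial.transform import Rotation
L=(C-[p[0],p[1],0])@np.array([[np.cos(p[2]),-np.sin(p[2]),0],[np.sin(p[2]),np.cos(p[2]),0],[0,0,1]])
m=(L[...,0]<-.12)&(L[...,0]>-.2)&(abs(L[...,1])<.06)
for a in np.arange(-.2,-.11,.006):
    q=L[m&(abs(L[...,0]-a)<.003)]
    for lo,hi,l in((-.012,.012,'mid'),(.018,.045,'+'),(-.045,-.018,'-')):
        k=q[(q[:,1]>lo)&(q[:,1]<hi)][:,2]; print(round(a,3),l,len(k),k.max().round(4) if len(k) else '',np.median(k).round(4) if len(k) else '',end=' | ')
    print()
E
```

```text
[ 0.60842611  0.02810742 -0.43240342  0.47501088  2.47494167] -24.774890888823062
[[-0.6 -0.6]
 [ 0.5  0.1]
 [-0.2  0.6]
 [-0.   0.5]
 [-0.6  0.1]
 [ 0.2 -0.8]
 [-0.3 -0.2]
 [-0.  -1.1]
 [-0.7 -0.6]
 [ 0.2  0.2]
 [ 0.2  0.1]
 [ 0.2  0. ]]
lid_edge [0.5427 0.0584 0.2021]
hinge [0.6169 0.0242 0.186 ]
tip [ 0.7238 -0.0252  0.2089]
rim [0.5176 0.07   0.1   ]
roller [0.474  0.0901 0.151 ]
-0.2 mid 0   | -0.2 + 3 0.001 0.0 | -0.2 - 2 0.0007 -0.0007 | 
-0.194 mid 0   | -0.194 + 8 0.0033 -0.0004 | -0.194 - 6 0.0019 -0.0002 | 
-0.188 mid 3 0.1631 0.1623 | -0.188 + 10 0.1631 0.0012 | -0.188 - 7 0.1607 -0.0 | 
-0.182 mid 56 0.1656 0.1557 | -0.182 + 34 0.1645 0.1485 | -0.182 - 27 0.1652 0.1499 | 
-0.176 mid 25 0.117 0.115 | -0.176 + 25 0.1639 0.1142 | -0.176 - 20 0.1648 0.1161 | 
-0.17 mid 25 0.1182 0.1149 | -0.17 + 26 0.1655 0.1147 | -0.17 - 21 0.1638 0.1153 | 
-0.164 mid 21 0.1191 0.1147 | -0.164 + 22 0.1639 0.1151 | -0.164 - 20 0.1639 0.1155 | 
-0.158 mid 15 0.161 0.1583 | -0.158 + 22 0.1628 0.1166 | -0.158 - 16 0.1651 0.1399 | 
-0.152 mid 23 0.1661 0.163 | -0.152 + 24 0.1668 0.1618 | -0.152 - 19 0.1654 0.1605 | 
-0.146 mid 28 0.1673 0.1643 | -0.146 + 23 0.1654 0.1147 | -0.146 - 23 0.1673 0.1289 | 
-0.14 mid 30 0.166 0.1636 | -0.14 + 27 0.1682 0.1371 | -0.14 - 24 0.1654 0.1183 | 
-0.134 mid 45 0.1648 0.1583 | -0.134 + 27 0.1651 0.115 | -0.134 - 22 0.1614 0.1152 | 
-0.128 mid 18 0.1323 0.1156 | -0.128 + 22 0.1282 0.1133 | -0.128 - 19 0.1304 0.1135 | 
-0.122 mid 23 0.1354 0.1316 | -0.122 + 19 0.1332 0.1148 | -0.122 - 17 0.1329 0.1144 | 
-0.116 mid 0   | -0.116 + 0   | -0.116 - 0   | 
-0.11 mid 0   | -0.11 + 0   | -0.11 - 0   |
```

Request:
step_arm(
  commands=[
    [0.125, -0.11, -0.06, 0, 0, 0],
    [0.25, -0.22, -0.12, 0, 0, 0],
    [0.375, -0.34, -0.18, 0, 0, 0],
    [0.5, -0.45, -0.25, 0, 0, 0],
    [0.625, -0.56, -0.31, 0, 0, 0],
    [0.75, -0.68, -0.37, 0, 0, 0],
    [0.875, -0.79, -0.43, 0, 0, 0],
    [1, -0.9, -0.5, 0, 0, 0],
  ],
  claw=-1,
)

```text
time: 0.9
ee_pos: [0.2845, -0.5086, 0.2717]
ee_rot: [3.088, 0.579, -0.0]
force: [0.1, -0.5, 0.0]
grip_width: -0.003
grasp_force: 0.0
```

Request:
step_arm(
  commands=[
    [0.125, -0.11, 0, 0, 0, 0],
    [0.25, -0.22, 0, 0, 0, 0],
    [0.375, -0.34, 0, 0, 0, 0],
    [0.5, -0.45, 0, 0, 0, 0],
    [0.625, -0.56, 0, 0, 0, 0],
    [0.75, -0.68, 0, 0, 0, 0],
    [0.875, -0.79, 0, 0, 0, 0],
    [1, -0.9, 0, 0, 0, 0],
  ],
)

```text
time: 1.7
ee_pos: [0.333, -0.4126, 0.2713]
ee_rot: [3.088, 0.579, 0.0]
force: [0.2, 0.2, 1.0]
grip_width: -0.001
grasp_force: 0.0
```

```bash
cat > d.py <<'E'
# usage: d.py lx ly z  -> shift to chest-frame target, in tool units; also turn
import sys
from h import *
from bench import env
from scipy.spatial.transform import Rotation as R
p=np.load("p.npy");o=env.get_obs();M=R.from_rotvec(o["ee_rot"]);c,s=np.cos(p[2]),np.sin(p[2])
A=np.array([[c,-s,0],[s,c,0],[0,0,1]]);e=o["ee_pos"]
print("t",o["time"].round(2),"ee",e.round(4),"local",(A.T@(e-[p[0],p[1],0])).round(4),"F local",(A.T@o["force"]).round(1),"q",o["joint_positions"].round(2))
G=R.from_matrix(A@np.diag([1,-1,-1]))
print("turn",((M.inv()*G).as_rotvec()/(np.pi/2)).round(3))
for a in sys.argv[1:]:
    X=A@np.array(eval(a))+[p[0],p[1],0];print(a,"world",X.round(3),"shift",(M.inv().apply(X-e)/.08).round(3))
E
python3 d.py "(-.055,-.06,.26)"
```

```text
Traceback (most recent call last):
  File "d.py", line 8, in <module>
    print("t",o["time"].round(2),"ee",e.round(4),"local",(A.T@(e-[p[0],p[1],0])).round(4),"F local",(A.T@o["force"]).round(1),"q",o["joint_positions"].round(2))
              ^^^^^^^^^^^^^^^
AttributeError: 'float' object has no attribute 'round'
```

Request:
step_arm(
  commands=[
    [0.125, -0.11, 0, 0, 0, 0],
    [0.25, -0.22, 0, 0, 0, 0],
    [0.375, -0.34, 0, 0, 0, 0],
    [0.5, -0.45, 0, 0, 0, 0],
    [0.625, -0.56, 0, 0, 0, 0],
    [0.75, -0.68, 0, 0, 0, 0],
    [0.875, -0.79, 0, 0, 0, 0],
    [1, -0.9, 0, 0, 0, 0],
  ],
)

```text
time: 2.5
ee_pos: [0.3815, -0.3165, 0.2713]
ee_rot: [3.088, 0.579, 0.0]
force: [-0.5, -0.1, 0.5]
grip_width: -0.0
grasp_force: 0.0
```

Request:
step_arm(
  commands=[
    [0.125, -0.11, 0, 0, 0, 0],
    [0.25, -0.22, 0, 0, 0, 0],
    [0.375, -0.34, 0, 0, 0, 0],
    [0.5, -0.45, 0, 0, 0, 0],
    [0.625, -0.56, 0, 0, 0, 0],
    [0.75, -0.68, 0, 0, 0, 0],
    [0.875, -0.79, 0, 0, 0, 0],
    [1, -0.9, 0, 0, 0, 0],
  ],
)

```text
time: 3.3
ee_pos: [0.43, -0.2204, 0.2713]
ee_rot: [3.088, 0.579, 0.0]
force: [-0.0, 0.4, 0.4]
grip_width: -0.002
grasp_force: 0.0
```

Request:
step_arm(
  commands=[
    [0.125, -0.11, 0, 0, 0, 0.07],
    [0.25, -0.22, 0, 0, 0, 0.14],
    [0.375, -0.34, 0, 0, 0, 0.21],
    [0.5, -0.45, 0, 0, 0, 0.28],
    [0.625, -0.56, 0, 0, 0, 0.35],
    [0.75, -0.68, 0, 0, 0, 0.42],
    [0.875, -0.79, 0, 0, 0, 0.49],
    [1, -0.9, 0, 0, 0, 0.51],
  ],
)

```text
time: 4.1
ee_pos: [0.4783, -0.1243, 0.2713]
ee_rot: [3.068, -0.676, 0.0]
force: [-1.0, -1.2, 0.6]
grip_width: -0.001
grasp_force: 0.0
```

```bash
sed -i 's/o\["time"\].round(2)/round(float(o["time"]),2)/' d.py
python3 d.py "(-.055,-.06,.26)"
```

```text
t 4.1 ee [ 0.4783 -0.1243  0.2713] local [-0.0543 -0.1929  0.2713] F local [-0.4 -1.5  0.6] q [ 0.78  0.2  -0.66  1.88  0.13  1.11 -1.93]
turn [ 0.    -0.    -0.001]
(-.055,-.06,.26) world [ 0.533 -0.003  0.26 ] shift [-0.011 -1.661  0.141]
```

Request:
step_arm(
  commands=[
    [0, -0.12, 0, 0, 0, 0],
    [0, -0.25, 0, 0, 0, 0],
    [0, -0.37, 0, 0, 0, 0],
    [0, -0.5, 0, 0, 0, 0],
    [0, -0.62, 0, 0, 0, 0],
    [0, -0.75, 0, 0, 0, 0],
    [0, -0.87, 0, 0, 0, 0],
    [0, -1, 0, 0, 0, 0],
  ],
)

```text
time: 4.9
ee_pos: [0.5116, -0.052, 0.2713]
ee_rot: [3.069, -0.671, -0.0]
force: [0.0, -0.3, 0.2]
grip_width: -0.003
grasp_force: 0.0
```

Request:
step_arm(
  commands=[
    [0, -0.1, 0.1, 0, 0, 0],
    [0, -0.2, 0.2, 0, 0, 0],
    [0, -0.3, 0.3, 0, 0, 0],
    [0, -0.4, 0.4, 0, 0, 0],
    [0, -0.5, 0.5, 0, 0, 0],
    [0, -0.6, 0.6, 0, 0, 0],
    [0, -0.66, 0.7, 0, 0, 0],
    [0, -0.66, 0.8, 0, 0, 0],
  ],
)

```text
time: 5.7
ee_pos: [0.5336, -0.0036, 0.2066]
ee_rot: [-3.069, 0.669, -0.0]
force: [-0.2, 0.2, -0.1]
grip_width: 0.001
grasp_force: 0.0
```

Request:
step_arm(
  commands=[
    [0, 0, 0.1, 0, 0, 0],
    [0, 0, 0.2, 0, 0, 0],
    [0, 0, 0.3, 0, 0, 0],
    [0, 0, 0.4, 0, 0, 0],
    [0, 0, 0.5, 0, 0, 0],
    [0, 0, 0.6, 0, 0, 0],
    [0, 0, 0.7, 0, 0, 0],
    [0, 0, 0.75, 0, 0, 0],
  ],
)

```text
time: 6.5
ee_pos: [0.5327, -0.0046, 0.1462]
ee_rot: [3.069, -0.67, -0.002]
force: [-1.2, 0.7, 2.8]
grip_width: 0.001
grasp_force: 1.0
```

Request:
step_arm(
  commands=[
    [0, 0, 0.06, 0, 0, 0],
    [0, 0, 0.12, 0, 0, 0],
    [0, 0, 0.18, 0, 0, 0],
    [0, 0, 0.24, 0, 0, 0],
    [0, 0, 0.3, 0, 0, 0],
    [0, 0, 0.35, 0, 0, 0],
    [0, 0, 0.38, 0, 0, 0],
    [0, 0, 0.4, 0, 0, 0],
  ],
)

```text
time: 7.3
ee_pos: [0.5332, -0.0046, 0.115]
ee_rot: [-3.069, 0.671, 0.001]
force: [-1.4, 1.4, 1.9]
grip_width: -0.0
grasp_force: 0.8
```

Request:
step_arm(
  commands=[
    [0, 0, 0.005, 0, 0, 0],
    [0, 0, 0.01, 0, 0, 0],
    [0, 0, 0.015, 0, 0, 0],
    [0, 0, 0.02, 0, 0, 0],
    [0, 0, 0.025, 0, 0, 0],
    [0, 0, 0.03, 0, 0, 0],
    [0, 0, 0.03, 0, 0, 0],
    [0, 0, 0.03, 0, 0, 0],
  ],
)

```text
time: 8.1
ee_pos: [0.5336, -0.0048, 0.1129]
ee_rot: [-3.069, 0.671, -0.001]
force: [0.8, -0.5, -0.2]
grip_width: -0.004
grasp_force: 0.0
```

Request:
step_arm(
  commands=[
    [0, 0, 0.01, 0, 0, 0],
    [0, 0, 0.015, 0, 0, 0],
    [0, 0, 0.02, 0, 0, 0],
    [0, 0, 0.025, 0, 0, 0],
    [0, 0, 0.03, 0, 0, 0],
    [0, 0, 0.03, 0, 0, 0],
    [0, 0, 0.03, 0, 0, 0],
    [0, 0, 0.03, 0, 0, 0],
  ],
)

```text
time: 8.9
ee_pos: [0.5336, -0.0048, 0.112]
ee_rot: [3.068, -0.671, 0.001]
force: [-6.0, -0.9, 14.9]
grip_width: 0.004
grasp_force: 7.5
```

Request:
step_arm(
  commands=[
    [0, 0, -0.12, 0, 0, 0],
    [0, 0, -0.25, 0, 0, 0],
    [0, 0, -0.37, 0, 0, 0],
    [0.1, 0, -0.5, 0, 0, 0],
    [0.2, 0, -0.62, 0, 0, 0],
    [0.3, 0, -0.75, 0, 0, 0],
    [0.4, 0, -0.87, 0, 0, 0],
    [0.5, 0, -1, 0, 0, 0],
  ],
)

```text
time: 9.7
ee_pos: [0.5704, -0.0218, 0.1913]
ee_rot: [-3.069, 0.671, 0.0]
force: [-0.6, -0.0, 1.1]
grip_width: 0.003
grasp_force: 0.0
```

Request:
step_arm(
  commands=[
    [0.12, 0, -0.12, 0, 0, 0],
    [0.25, 0, -0.25, 0, 0, 0],
    [0.37, 0, -0.37, 0, 0, 0],
    [0.5, 0, -0.5, 0, 0, 0],
    [0.62, 0, -0.62, 0, 0, 0],
    [0.75, 0, -0.75, 0, 0, 0],
    [0.87, 0, -0.87, 0, 0, 0],
    [1, 0, -1, 0, 0, 0],
  ],
)

```text
time: 10.5
ee_pos: [0.6429, -0.0551, 0.2711]
ee_rot: [-3.069, 0.671, 0.001]
force: [0.1, -0.1, -0.4]
grip_width: 0.002
grasp_force: 0.0
```

Request:
step_arm(
  commands=[
    [0.1, 0, 0, 0, 0, 0],
    [0.2, -0.1, 0, 0, 0, 0],
    [0.3, -0.2, 0, 0, 0, 0],
    [0.4, -0.3, 0, 0, 0, 0],
    [0.5, -0.4, 0, 0, 0, 0],
    [0.6, -0.5, 0, 0, 0, 0],
    [0.62, -0.6, 0, 0, 0, 0],
    [0.62, -0.75, 0, 0, 0, 0],
  ],
)

```text
time: 11.3
ee_pos: [0.7127, -0.0205, 0.2699]
ee_rot: [3.069, -0.671, -0.002]
force: [-0.8, 0.4, 0.1]
grip_width: 0.0
grasp_force: 0.0
```

```bash
python3 d.py "(.115,0,.185)"; python3 - <<'E'
from bench import env
import cv2
c=env.read_camera("side");cv2.imwrite("pics/s1.png",cv2.resize(c["image"][90:290,160:350],None,fx=3,fy=3,interpolation=cv2.INTER_CUBIC))
E
```

```text
t 11.3 ee [ 0.7127 -0.0205  0.2699] local [ 0.1151 -0.0004  0.2699] F local [-0.9  0.   0.1] q [ 0.37  0.63 -0.62  1.32  0.36  1.31 -2.25]
turn [0.    0.001 0.001]
(.115,0,.185) world [ 0.713 -0.02   0.185] shift [ 0.    -0.006  1.061]
```

View pics/s1.png

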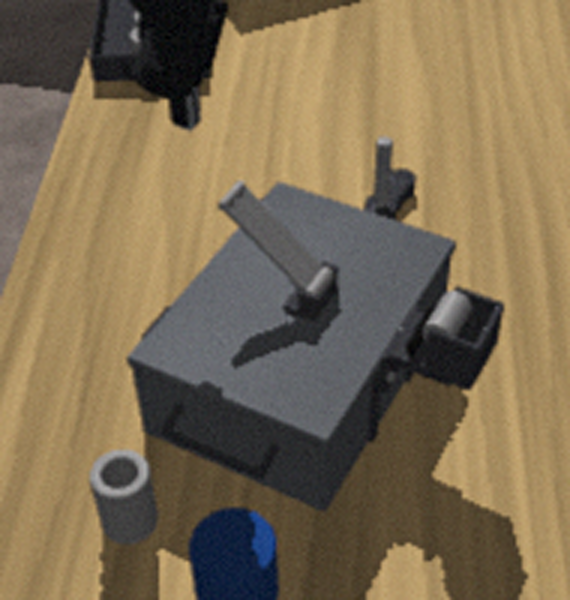

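Request:
step_arm(
  commands=[
    [0, 0, 0.12, 0, 0, 0],
    [0, 0, 0.25, 0, 0, 0],
    [0, 0, 0.37, 0, 0, 0],
    [0, 0, 0.5, 0, 0, 0],
    [0, 0, 0.62, 0, 0, 0],
    [0, 0, 0.75, 0, 0, 0],
    [0, 0, 0.87, 0, 0, 0],
    [0, 0, 1, 0, 0, 0],
  ],
)

```text
time: 12.15
ee_pos: [0.7125, -0.0209, 0.1898]
ee_rot: [-3.069, 0.671, -0.0]
force: [0.1, -0.1, 0.6]
grip_width: -0.002
grasp_force: 0.0
```

Request:
step_arm(
  commands=[
    [-0.12, 0, 0, 0, 0, 0],
    [-0.25, 0, 0, 0, 0, 0],
    [-0.37, 0, -0.02, 0, 0, 0],
    [-0.5, 0, -0.04, 0, 0, 0],
    [-0.62, 0, -0.06, 0, 0, 0],
    [-0.75, 0, -0.09, 0, 0, 0],
    [-0.87, 0, -0.12, 0, 0, 0],
    [-1, 0, -0.15, 0, 0, 0],
  ],
)

```text
time: 12.95
ee_pos: [0.6454, 0.0108, 0.2085]
ee_rot: [-3.067, 0.675, -0.024]
force: [5.4, -2.5, 4.9]
grip_width: -0.002
grasp_force: 3.3
```

Request:
step_arm(
  commands=[
    [-0.06, 0, -0.03, 0, 0, 0],
    [-0.12, 0, -0.06, 0, 0, 0],
    [-0.19, 0, -0.1, 0, 0, 0],
    [-0.25, 0, -0.13, 0, 0, 0],
    [-0.31, 0, -0.16, 0, 0, 0],
    [-0.37, 0, -0.19, 0, 0, 0],
    [-0.44, 0, -0.22, 0, 0, 0],
    [-0.5, 0, -0.25, 0, 0, 0],
  ],
)

```text
time: 13.75
ee_pos: [0.6025, 0.0289, 0.2222]
ee_rot: [3.068, -0.671, -0.002]
force: [2.5, -1.7, -2.3]
grip_width: -0.0
grasp_force: 1.6
```

```bash
python3 d.py "(-.038,0,.218)" "(-.0614,0,.206)" "(-.08,0,.187)" "(-.089,0,.172)"; python3 - <<'E'
from bench import env
import cv2
c=env.read_camera("side");cv2.imwrite("pics/s2.png",cv2.resize(c["image"][90:290,160:350],None,fx=3,fy=3,interpolation=cv2.INTER_CUBIC))
E
```

```text
t 13.75 ee [0.6025 0.0289 0.2222] local [-0.0057 -0.0017  0.2222] F local [ 3.  -0.5 -2.3] q [ 0.41  0.47 -0.67  1.68  0.32  1.11 -2.36]
turn [0.001 0.001 0.001]
(-.038,0,.218) world [0.574 0.044 0.218] shift [-0.404 -0.022  0.052]
(-.0614,0,.206) world [0.553 0.054 0.206] shift [-0.696 -0.023  0.202]
(-.08,0,.187) world [0.536 0.062 0.187] shift [-0.929 -0.024  0.44 ]
(-.089,0,.172) world [0.528 0.065 0.172] shift [-1.041 -0.024  0.628]
```

View pics/s2.png

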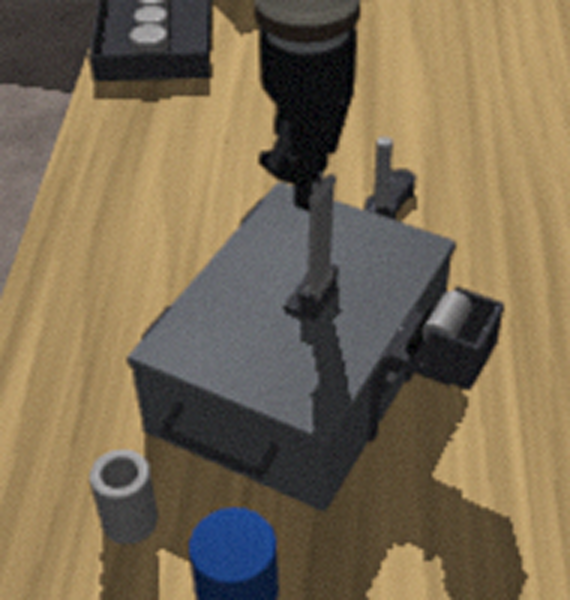

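The lid is flat and the hasp is upright, with its tip at ~(322,180) and the finger behind it. Next I follow the arc forward.

Request:
step_arm(
  commands=[
    [-0.1, 0, 0.0, 0, 0, 0],
    [-0.2, 0, 0.01, 0, 0, 0],
    [-0.3, -0.02, 0.03, 0, 0, 0],
    [-0.4, -0.02, 0.05, 0, 0, 0],
    [-0.5, -0.02, 0.09, 0, 0, 0],
    [-0.6, -0.02, 0.14, 0, 0, 0],
    [-0.7, -0.02, 0.2, 0, 0, 0],
    [-0.75, -0.02, 0.24, 0, 0, 0],
  ],
)

```text
time: 14.6
ee_pos: [0.5485, 0.0564, 0.2029]
ee_rot: [-3.069, 0.67, 0.001]
force: [1.3, -2.9, 0.8]
grip_width: -0.001
grasp_force: 1.6
```

Request:
step_arm(
  commands=[
    [-0.05, 0, 0.05, 0, 0, 0],
    [-0.09, 0, 0.1, 0, 0, 0],
    [-0.13, 0, 0.15, 0, 0, 0],
    [-0.18, 0, 0.2, 0, 0, 0],
    [-0.21, 0, 0.25, 0, 0, 0],
    [-0.24, 0, 0.3, 0, 0, 0],
    [-0.27, 0, 0.35, 0, 0, 0],
    [-0.29, 0, 0.39, 0, 0, 0],
  ],
)

```text
time: 15.4
ee_pos: [0.5283, 0.0661, 0.1718]
ee_rot: [-3.069, 0.67, -0.0]
force: [1.5, 1.3, 3.6]
grip_width: 0.002
grasp_force: 1.5
```

```bash
python3 d.py "(-.092,0,.164)" "(-.0947,0,.155)" "(-.097,0,.138)"; python3 - <<'E'
from bench import env
import cv2
c=env.read_camera("side");cv2.imwrite("pics/s3.png",cv2.resize(c["image"][90:290,160:350],None,fx=3,fy=3,interpolation=cv2.INTER_CUBIC))
E
```

```text
t 15.4 ee [0.5283 0.0661 0.1718] local [-0.0886  0.0009  0.1718] F local [0.8 1.8 3.6] q [ 0.38  0.41 -0.69  1.9   0.32  0.94 -2.45]
turn [-0.     0.     0.002]
(-.092,0,.164) world [0.525 0.067 0.164] shift [-0.042  0.011  0.097]
(-.0947,0,.155) world [0.522 0.068 0.155] shift [-0.076  0.011  0.21 ]
(-.097,0,.138) world [0.52  0.069 0.138] shift [-0.105  0.011  0.422]
```

View pics/s3.png

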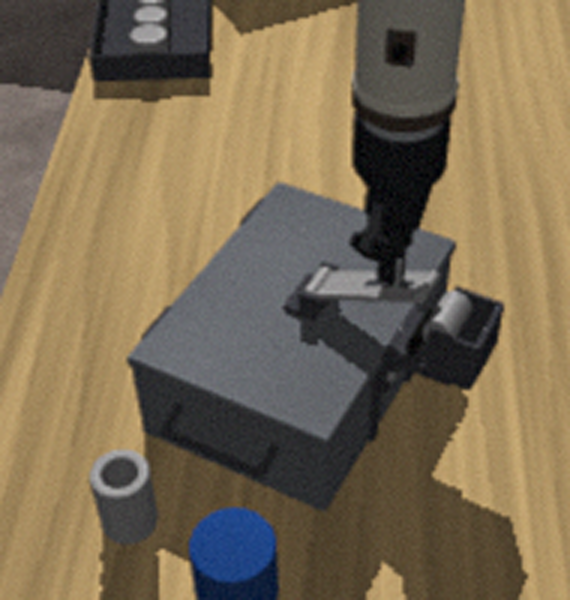

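The hasp now points forward, just above the roller, with the finger on it. Pressing slowly from here.

Request:
step_arm(
  commands=[
    [-0.01, 0, 0.02, 0, 0, 0],
    [-0.02, 0, 0.05, 0, 0, 0],
    [-0.03, 0, 0.08, 0, 0, 0],
    [-0.04, 0, 0.1, 0, 0, 0],
    [-0.05, 0, 0.12, 0, 0, 0],
    [-0.05, 0, 0.14, 0, 0, 0],
    [-0.05, 0, 0.15, 0, 0, 0],
    [-0.05, 0, 0.15, 0, 0, 0],
  ],
)

```text
time: 16.25
ee_pos: [0.5245, 0.0669, 0.1598]
ee_rot: [3.069, -0.671, -0.001]
force: [-0.0, 0.6, 1.5]
grip_width: 0.0
grasp_force: 0.6
```

Request:
step_arm(
  commands=[
    [-0.01, 0, 0.01, 0, 0, 0],
    [-0.01, 0, 0.02, 0, 0, 0],
    [-0.02, 0, 0.03, 0, 0, 0],
    [-0.02, 0, 0.04, 0, 0, 0],
    [-0.03, 0, 0.05, 0, 0, 0],
    [-0.03, 0, 0.06, 0, 0, 0],
    [-0.03, 0, 0.07, 0, 0, 0],
    [-0.03, 0, 0.07, 0, 0, 0],
  ],
)

```text
time: 17.05
ee_pos: [0.5238, 0.0674, 0.1564]
ee_rot: [3.068, -0.671, 0.004]
force: [-2.7, -2.9, 17.7]
grip_width: -0.002
grasp_force: 8.1
```

Request:
step_arm(
  commands=[
    [0, 0, 0.01, 0, 0, 0],
    [0, 0, 0.02, 0, 0, 0],
    [0, 0, 0.02, 0, 0, 0],
    [0, 0, 0.03, 0, 0, 0],
    [0, 0, 0.03, 0, 0, 0],
    [0, 0, 0.03, 0, 0, 0],
    [0, 0, 0.03, 0, 0, 0],
    [0, 0, 0.03, 0, 0, 0],
  ],
)

```text
time: 17.85
ee_pos: [0.5233, 0.0676, 0.1537]
ee_rot: [3.068, -0.671, 0.003]
force: [-3.7, -1.7, 15.3]
grip_width: -0.003
grasp_force: 7.7
```

Request:
step_arm(
  commands=[
    [0, 0, 0.01, 0, 0, 0],
    [0, 0, 0.02, 0, 0, 0],
    [0, 0, 0.03, 0, 0, 0],
    [0, 0, 0.04, 0, 0, 0],
    [0, 0, 0.05, 0, 0, 0],
    [0, 0, 0.05, 0, 0, 0],
    [0, 0, 0.05, 0, 0, 0],
    [0, 0, 0.05, 0, 0, 0],
  ],
)

```text
time: 18.65
ee_pos: [0.5224, 0.0681, 0.1488]
ee_rot: [3.068, -0.67, -0.0]
force: [-2.5, 0.2, 9.7]
grip_width: -0.003
grasp_force: 4.9
```

Request:
step_arm(
  commands=[
    [0, 0, 0.01, 0, 0, 0],
    [0, 0, 0.02, 0, 0, 0],
    [0, 0, 0.03, 0, 0, 0],
    [0, 0, 0.04, 0, 0, 0],
    [0, 0, 0.05, 0, 0, 0],
    [0, 0, 0.05, 0, 0, 0],
    [0, 0, 0.05, 0, 0, 0],
    [0, 0, 0.05, 0, 0, 0],
  ],
)

```text
time: 19.45
ee_pos: [0.5217, 0.0683, 0.144]
ee_rot: [3.069, -0.67, -0.003]
force: [-3.5, 0.8, 5.5]
grip_width: 0.002
grasp_force: 2.5
```

Request:
step_arm(
  commands=[
    [0, 0, 0.01, 0, 0, 0],
    [0, 0, 0.02, 0, 0, 0],
    [0, 0, 0.03, 0, 0, 0],
    [0, 0, 0.03, 0, 0, 0],
    [0, 0, 0.03, 0, 0, 0],
    [0, 0, 0.03, 0, 0, 0],
    [0, 0, 0.03, 0, 0, 0],
    [0, 0, 0.03, 0, 0, 0],
  ],
)

```text
time: 20.25
ee_pos: [0.5228, 0.0678, 0.1416]
ee_rot: [3.069, -0.671, 0.0]
force: [-0.2, -0.4, -0.4]
grip_width: -0.0
grasp_force: 0.0
```

Request:
step_arm(
  commands=[
    [0, 0, 0.01, 0, 0, 0],
    [0, 0, 0.02, 0, 0, 0],
    [0, 0, 0.02, 0, 0, 0],
    [0, 0, 0.03, 0, 0, 0],
    [0, 0, 0.03, 0, 0, 0],
    [0, 0, 0.03, 0, 0, 0],
    [0, 0, 0.03, 0, 0, 0],
    [0, 0, 0.03, 0, 0, 0],
  ],
)

```text
time: 21.05
ee_pos: [0.5227, 0.068, 0.1393]
ee_rot: [-3.069, 0.671, -0.0]
force: [0.4, 0.0, 1.8]
grip_width: 0.001
grasp_force: 0.8
```

Request:
step_arm(
  commands=[
    [0, 0, 0.01, 0, 0, 0],
    [0, 0, 0.015, 0, 0, 0],
    [0, 0, 0.02, 0, 0, 0],
    [0, 0, 0.02, 0, 0, 0],
    [0, 0, 0.02, 0, 0, 0],
    [0, 0, 0.02, 0, 0, 0],
    [0, 0, 0.02, 0, 0, 0],
    [0, 0, 0.02, 0, 0, 0],
  ],
)

```text
time: 21.85
ee_pos: [0.5226, 0.068, 0.1377]
ee_rot: [3.069, -0.671, 0.0]
force: [-1.4, -1.0, 2.8]
grip_width: 0.001
grasp_force: 1.4
```

Request:
step_arm(
  commands=[
    [0, 0, 0.01, 0, 0, 0],
    [0, 0, 0.015, 0, 0, 0],
    [0, 0, 0.02, 0, 0, 0],
    [0, 0, 0.02, 0, 0, 0],
    [0, 0, 0.02, 0, 0, 0],
    [0, 0, 0.02, 0, 0, 0],
    [0, 0, 0.02, 0, 0, 0],
    [0, 0, 0.02, 0, 0, 0],
  ],
)

```text
time: 22.65
ee_pos: [0.5227, 0.0681, 0.1371]
ee_rot: [3.069, -0.67, 0.001]
force: [-4.9, -0.7, 11.7]
grip_width: 0.0
grasp_force: 6.2
```

Force now rises against the rest bar, so the hasp is home. I'll lift off and look.

Request:
step_arm(
  commands=[
    [0, 0, -0.05, 0, 0, 0],
    [0, 0, -0.15, 0, 0, 0],
    [0, 0, -0.27, 0, 0, 0],
    [0, 0, -0.4, 0, 0, 0],
    [0, 0, -0.55, 0, 0, 0],
    [0, 0, -0.7, 0, 0, 0],
    [0, 0, -0.85, 0, 0, 0],
    [0, 0, -1, 0, 0, 0],
  ],
)

```text
time: 23.45
ee_pos: [0.5228, 0.068, 0.2173]
ee_rot: [-3.069, 0.671, -0.001]
force: [0.4, 0.1, -0.1]
grip_width: -0.001
grasp_force: 0.0
```

Request:
step_arm(
  commands=[
    [0, 0.12, -0.12, 0, 0, 0],
    [0, 0.25, -0.25, 0, 0, 0],
    [0, 0.37, -0.37, 0, 0, 0],
    [0, 0.5, -0.5, 0, 0, 0],
    [0, 0.62, -0.62, 0, 0, 0],
    [0, 0.75, -0.75, 0, 0, 0],
    [0, 0.87, -0.87, 0, 0, 0],
    [0, 1, -1, 0, 0, 0],
  ],
)

```text
time: 24.25
ee_pos: [0.4886, -0.0056, 0.2968]
ee_rot: [3.069, -0.671, -0.0]
force: [-0.5, 0.4, -0.2]
grip_width: -0.001
grasp_force: 0.0
```

Request:
step_arm(
  commands=[
    [0, 0.12, 0, 0, 0, 0],
    [0, 0.25, 0, 0, 0, 0],
    [0, 0.37, 0, 0, 0, 0],
    [0, 0.5, 0, 0, 0, 0],
    [0, 0.62, 0, 0, 0, 0],
    [0, 0.75, 0, 0, 0, 0],
    [0, 0.87, 0, 0, 0, 0],
    [0, 1, 0, 0, 0, 0],
  ],
)

```text
time: 25.05
ee_pos: [0.4556, -0.078, 0.2961]
ee_rot: [-3.069, 0.67, 0.0]
force: [1.0, 1.1, 0.9]
grip_width: 0.003
grasp_force: 0.0
```

```bash
python3 - <<'E'
from bench import env
from fit import *
c=env.read_camera("side");a=cv2.resize(c["image"][150:250,210:310],(500,500),interpolation=cv2.INTER_CUBIC)
cv2.imwrite("pics/s4.png",a)
p=np.load("p.npy");T=env.read_camera("top");C=cloud(T)
L=(C-[p[0],p[1],0])@np.array([[np.cos(p[2]),-np.sin(p[2]),0],[np.sin(p[2]),np.cos(p[2]),0],[0,0,1]])
for x in np.arange(-.16,.0,.01):
    k=L[(abs(L[...,0]-x)<.004)&(abs(L[...,1])<.012)][:,2];print(round(x,3),len(k),np.median(k).round(4) if len(k) else '')
k=L[(L[...,0]<-.04)&(L[...,0]>-.09)&(abs(L[...,1])>.04)&(abs(L[...,1])<.12)][:,2];print("lid",np.median(k))
E
```

```text
-0.16 15 0.1562
-0.15 33 0.1631
-0.14 39 0.1634
-0.13 44 0.1389
-0.12 36 0.1372
-0.11 37 0.1371
-0.1 37 0.1375
-0.09 33 0.137
-0.08 36 0.1379
-0.07 30 0.138
-0.06 37 0.1374
-0.05 32 0.1381
-0.04 37 0.1381
-0.03 34 0.1378
-0.02 37 0.1424
-0.01 27 0.138
lid 0.11371623399157323
```

View pics/s4.png

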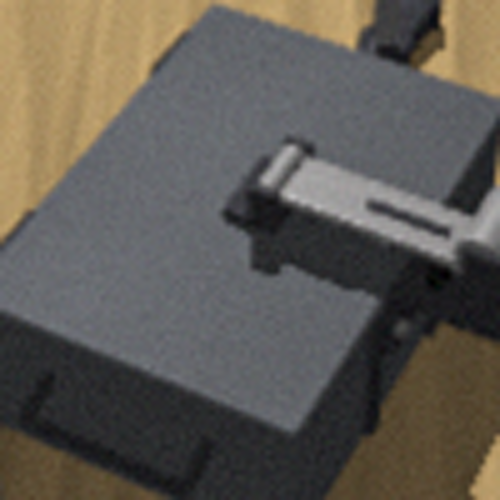

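The hasp lies flat (top at z ≈ 0.1375, angle ≈ 0), with its end tucked under the sprung-out roller at the right edge, and the lid is flat.

```bash
python3 -c "
from bench import env
print(env.sign_off())"
```

```text
the job is handed in; nothing more can be done
None
```

The lid is shut and the hasp has snapped home under the roller, where it stays by itself (angle about 0). Force readings peaked at about 18 N pressing it past the roller and 12 N once home, I kept the arm clear of the socket, puller and tin (no final position check), and the job is handed in at about 25 s.

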